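# Reset the pizza counter's seasoning stations

### The job

Put the counter back in order for service: stand each of the three shakers upright on the floor of the round holder of its own colour (white in white, red in red, green in green), and lay the order pad flat on the dark mat, centred in and squared up with its printed outline (either way round). Leave the red timer and the food tin where they stand.

Things in the scene. Friction and masses are not known exactly. Their poses are not given: they have to be found in the camera images.
- white_shaker: glass seasoning shaker with white contents, with a pale grey perforated steel cap that bears a 29 mm dot of the same colour as the contents on top; body 43 mm across up to height 62 mm, cap 40 mm across from 62 to 86 mm height; about 0.13 kg, varies. Stands upright loose on the table. Origin: centre of its underside, z up. Can be gripped across the body at any yaw.
- red_shaker: glass seasoning shaker with dark red contents, with a pale grey perforated steel cap that bears a 29 mm dot of the same colour as the contents on top; body 45 mm across up to height 62 mm, cap 40 mm across from 62 to 86 mm height; about 0.13 kg, varies. Stands upright loose on the table. Origin: centre of its underside, z up. Can be gripped across the body at any yaw.
- green_shaker: glass seasoning shaker with olive-green contents, with a pale grey perforated steel cap that bears a 29 mm dot of the same colour as the contents on top; body 47 mm across up to height 62 mm, cap 40 mm across from 62 to 86 mm height; about 0.13 kg, varies. Stands upright loose on the table. Origin: centre of its underside, z up. Can be gripped across the body at any yaw.
- order_pad: white paper order pad with a red strip at one end, a stiff block 100 x 63 x 13 mm, 0.07 kg, lying flat and loose. Origin: centre of its underside; x along the 100 mm length, y across the 63 mm width, z up.
- white_holder: white round dish-shaped shaker holder, fixed to the table: open cup 80 mm across outside with a 5 mm wall, 70 mm across inside, rim 14 mm above the table, inner floor (same colour) 4 mm above the table, on a thin black foot 87 mm across. Origin: centre of its underside on the table; z up.
- red_holder: red round dish-shaped shaker holder, fixed to the table: open cup 80 mm across outside with a 5 mm wall, 70 mm across inside, rim 14 mm above the table, inner floor (same colour) 4 mm above the table, on a thin black foot 87 mm across. Origin: centre of its underside on the table; z up.
- green_holder: olive-green round dish-shaped shaker holder, fixed to the table: open cup 80 mm across outside with a 5 mm wall, 70 mm across inside, rim 14 mm above the table, inner floor (same colour) 4 mm above the table, on a thin black foot 87 mm across. Origin: centre of its underside on the table; z up.
- pad_mat: dark navy flat mat 118 x 81 x 4 mm, fixed to the table, with a white 100 x 63 mm rectangular outline (the shape of the order pad) printed at its centre. Origin: centre of its underside on the table; x along the 118 mm length, y across, z up; its top is 4 mm above the table.
- red_timer: round twist kitchen timer, red dial on a white base, 62 mm across, 40 mm high, loose; a bystander to be left alone. Origin: centre of its underside.
- food_tin: food tin with a cream, green and red label, 57 mm across, 72 mm high, loose; a bystander to be left alone. Origin: centre of its underside.
Things that resemble listed ones, but are neither listed nor needed, are in the scene too. Several things have the shape of the red_holder; the one meant has the colours described above.

How it is judged:
At the end, for the whole second after the job is handed in: Each shaker stands upright (within 0.1 rad) on the floor of the holder of its own colour, its centre within 15 mm of the holder's; the order pad lies flat on the mat, its centre within 15 mm of the mat's and its length within 0.2 rad of the mat's length, either way round; all released and at rest (horizontal distance between white_shaker and white_holder below 0.015 m and z of white_shaker in the frame of white_holder between 0.001 and 0.008 m and angle between each of white_shaker, red_shaker, green_shaker, order_pad's own z axis and vertical below 0.1 rad and linear speed of each of white_shaker, red_shaker, green_shaker, order_pad below 0.02 m/s and horizontal distance between red_shaker and red_holder below 0.015 m and z of red_shaker in the frame of red_holder between 0.001 and 0.008 m and horizontal distance between green_shaker and green_holder below 0.015 m and z of green_shaker in the frame of green_holder between 0.001 and 0.008 m and horizontal distance between order_pad and pad_mat below 0.015 m and angle between the x axis of order_pad and the x axis of pad_mat, either way round below 0.2 rad and z of order_pad in the frame of pad_mat between 0.001 and 0.008 m); the robot touches nothing.
It fails at once if the red timer is moved by more than 20 mm or tipped (distance of red_timer from where it was at the start of the episode above 0.02 m or angle between red_timer's own z axis and vertical above 0.3 rad).
It fails at once if the food tin is moved by more than 20 mm or tipped (distance of food_tin from where it was at the start of the episode above 0.02 m or angle between food_tin's own z axis and vertical above 0.3 rad).
It also fails if it takes over 99 s, if anything falls off the work surface, if the arm or the gripper's body presses on something with over 40 N, if the wrist force passes 120 N, or if a joint passes its speed limit or range.

### The arm

A 7-joint arm with a two-finger parallel gripper is mounted at the origin on a cart in front of the work surface, level with it; the furniture and walls round the work are solid. World frame = base frame: x ahead of the robot, y to its left, z up, the work surface at z = 0. Lengths are in m, angles in rad, forces in N, time in s.
With the tool pointing down it reaches from about 0.4 to 0.85 m from the base axis. Payload 10.4 kg.
Tool frame: the origin (TCP) lies midway between the tips of the shut fingers; the grasp point (between the pads) lies 19 mm behind it; z points along the fingers, y is the line along which they close (so a half turn about z gives the same grasp; the last joint's range is limited). The gripper opens to 87 mm and grips with 3 to 60 N. Pads are 19 mm wide; open, the fingers measure 117 mm over their backs; the gripper's body (75 mm by 190 mm) begins 51 mm behind the grasp point.
Start: joints at [-1.209, 0.332, -0.065, 1.46, 0.022, 1.35, -0.088], TCP at [0.235, 0.579, 0.223] pointing down, gripper open.
Joint ranges: [-2.6, 2.6], [-0.5, 2.12], [-1.47, 1.34], [0.16, 2.42], [-1.27, 4.41], [0.06, 2.06], [-2.6, 2.6]. Speed limits (rad/s): [2.22, 2.22, 2.79, 2.79, 3.14, 3.14, 3.14].

### API

Orientations are given as a unit quaternion [x, y, z, w].
In Python, from bench import sensors, eyes, order gives the robot as it stands.
- The arm moves only by the tool arm_command, never from a script. Its argument "steps" is a list of rows, each an object with "rot": the turn, a rotation vector about the world's x, y, z in degrees, a list of three; "slide": the shift along the world's x, y, z in m, a list of three; "grip": the opening, from 0 (shut) to 1 (fully open). A call has exactly 8 rows; each row shifts and turns the commanded pose from where the row before left it; what a row does not reach is not made up. A row lasts 1/8 s, in which the tool goes at most 62.5 mm and 10.7 degrees, less where a joint would pass 70% of its speed; a pose out of reach is approached as far as the arm can. A call with a gripper value outside its range is refused whole. The fingers move at their own pace and stop on an object; "newtons" is the grip in N (left out, the last holds). Time passes only in rows, so rows that do not move let the fingers close, or fill a call up. It gives the time, the measured TCP pose, the force, the opening and the grip force at its end, in the units of the state.
- sensors.read_state(): the state, without advancing time (a new reading comes with each control period).
- eyes.camera(name): name is "scene" or "top" or "wrist"; returns a dict with "pixels" (420x560x3 uint8, red, green, blue), "intrinsics" (3x3 intrinsics, pixels), "k1" (the pictures are not rectified: a ray, as slopes to the right and down, at radius r is drawn at 1 + k1 r^2 times it, then the intrinsics apply), "pose" (4x4, takes a point from camera to world coordinates). Camera axes: x right, y down, z forward; pixel columns grow to the right and rows downward; lengths in m; the calibration is good to about 2 mm. A picture is of the moment at which its call begins. There is no depth.
- order.close_job(): hands the job in; it is judged then, once.
Trained networks look in a picture, given as the dict that the camera call returned (one of the last four; its "shot" number tells which), for a name from the list of things; names that differ only in an ending like _2 or _b are one class to them, and where a whole thing is asked for, a point or a joint stands for the part that bears it (a point fixed in the world has none). Each returns a list of dicts, best first, with "conf" (0 to 1); they miss things now and then, are a little off and sometimes report something else, mostly with a low value. They report only what shows in the picture. A call takes as long as a camera call. They do not tell look-alikes from the thing itself.
- eyes.look_for(name, picture): "bbox" ([left, top, right, bottom] in pixels, round what is visible of it).
The state is a dict: "time": time; "joint_positions": joint angles; "joint_vel": joint speeds; "joint_torque": joint torques, N m; "ee_pos": TCP position; "eef_rot": TCP orientation; "ft_force": force on the tool from outside, world axes, zero at the start; "torque": the same for the moment, N m; "width": finger opening in m; "grip_force": force on a finger pad.
Only numpy, scipy, OpenCV 4.12 (cv2) and the standard library are available. Lean on these libraries where they do the work, as an engineer would, in place of code of your own. Each camera call takes 0.05 s, during which the arm holds its last target. There are 200 camera calls.

## Working session

There is one attempt and no reset: what is moved stays moved. The work goes in short steps, Python scripts to look and compute and a tool call to move; the robot and the scene stay as the last step left them, time stands still between calls to the robot, and variables do not carry over. Pictures are saved under pics/ and viewed, at most 14 in all, crops included, and the job is handed in when it is done.

Besides the shell and the picture viewer there is one more tool, called after "Call:" by a JSON object that holds its "fn" and its "kwargs". arm_command: Moves the arm, as the interface text tells. Its arguments: {"type":"object","properties":{"steps":{"type":"array","items":{"type":"object","properties":{"rot":{"type":"array","items":{"type":"number"}},"slide":{"type":"array","items":{"type":"number"}},"grip":{"type":"number"}}}},"newtons":{"type":"number"}},"required":["steps"]}

```bash
mkdir -p pics && ls
cat > h.py <<'E'
import numpy as np,cv2
from bench import sensors,eyes,order
def shot(n,f=None):
    p=eyes.camera(n)
    if f: cv2.imwrite('pics/'+f,p['pixels'][:,:,::-1])
    return p
def w(p,u,v,z):
    K=np.array(p['intrinsics']);T=np.array(p['pose'])
    d=cv2.undistortPoints(np.array([[[u,v]]],float),K,np.array([p['k1'],0,0,0,0.]))[0,0]
    r=T[:3,:3]@np.array([d[0],d[1],1]);c=T[:3,3]
    return c+r*(z-c[2])/r[2]
E
python3 - <<'E'
from h import *
s=sensors.read_state();print(s['time'],s['ee_pos'],s['eef_rot'],s['width'])
H=dict(white_shaker=.086,red_shaker=.086,green_shaker=.086,order_pad=.013,white_holder=.014,red_holder=.014,green_holder=.014,pad_mat=.004,red_timer=.04,food_tin=.072)
for n in('top','scene'):
    p=shot(n,n+'0.png');print(n,np.round(p['pose'],3).tolist())
    for k,z in H.items():
        for d in eyes.look_for(k,p):
            b=d['bbox']
            print(k,round(d['conf'],2),np.round(b).tolist(),np.round(w(p,(b[0]+b[2])/2,(b[1]+b[3])/2,z),3)[:2] if n=='top' else '')
E
```

```text
pics
0.0 [0.23445808 0.57893582 0.22173929] [ 1.91189550e-01  9.81552875e-01 -7.07987143e-04 -9.41531458e-05] 0.0874593492016184
top [[0.028, -0.99, 0.135, 0.318], [-1.0, -0.028, -0.002, -0.074], [0.006, -0.135, -0.991, 1.395], [0.0, 0.0, 0.0, 1.0]]
white_shaker 0.69 [273.0, 222.0, 289.0, 236.0] [ 0.421 -0.083]
red_shaker 0.54 [345.0, 223.0, 359.0, 244.0] [ 0.413 -0.299]
red_shaker 0.29 [210.0, 143.0, 235.0, 182.0] [0.621 0.103]
green_shaker 0.57 [152.0, 228.0, 172.0, 243.0] [0.39  0.274]
order_pad 0.84 [278.0, 153.0, 309.0, 187.0] [ 0.619 -0.119]
white_holder 0.58 [154.0, 157.0, 181.0, 184.0] [0.607 0.29 ]
red_holder 0.8 [375.0, 152.0, 402.0, 177.0] [ 0.647 -0.427]
red_holder 0.67 [332.0, 167.0, 356.0, 189.0] [ 0.598 -0.284]
green_holder 0.89 [216.0, 212.0, 244.0, 240.0] [0.43  0.078]
pad_mat 0.8 [212.0, 142.0, 236.0, 182.0] [0.642 0.109]
red_timer 0.74 [306.0, 189.0, 327.0, 210.0] [ 0.52  -0.194]
food_tin 0.82 [182.0, 187.0, 206.0, 208.0] [0.511 0.188]
scene [[0.666, -0.48, 0.57, -0.159], [-0.746, -0.433, 0.506, -0.665], [0.004, -0.763, -0.647, 0.8], [0.0, 0.0, 0.0, 1.0]]
white_shaker 0.64 [252.0, 205.0, 271.0, 235.0] 
red_shaker 0.71 [316.0, 246.0, 337.0, 281.0] 
green_shaker 0.67 [316.0, 244.0, 336.0, 279.0] 
green_shaker 0.21 [300.0, 189.0, 327.0, 218.0] 
order_pad 0.56 [300.0, 191.0, 329.0, 213.0] 
white_holder 0.46 [217.0, 149.0, 240.0, 159.0] 
red_holder 0.86 [341.0, 218.0, 372.0, 239.0] 
red_holder 0.62 [398.0, 237.0, 427.0, 260.0] 
green_holder 0.88 [217.0, 195.0, 242.0, 217.0] 
pad_mat 0.89 [248.0, 163.0, 282.0, 183.0] 
red_timer 0.63 [309.0, 221.0, 326.0, 239.0] 
red_timer 0.27 [246.0, 159.0, 286.0, 182.0] 
food_tin 0.61 [217.0, 156.0, 233.0, 180.0]
```

Run:
```python
import cv2
i=cv2.imread('pics/top0.png')[130:260,140:410]
cv2.imwrite('pics/top0c.png',cv2.resize(i,None,fx=2.95,fy=2.95,interpolation=cv2.INTER_CUBIC))
i=cv2.imread('pics/scene0.png')[130:300,190:440]
cv2.imwrite('pics/scene0c.png',cv2.resize(i,None,fx=3.2,fy=3.2,interpolation=cv2.INTER_CUBIC))
```

```text
(no output)
```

View pics/top0c.png

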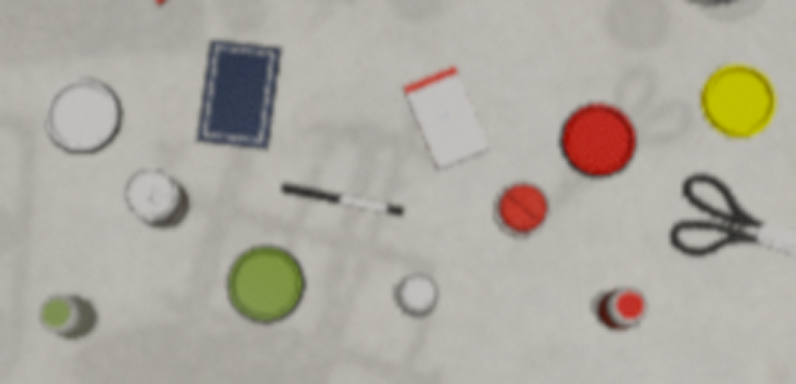

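View pics/scene0c.png

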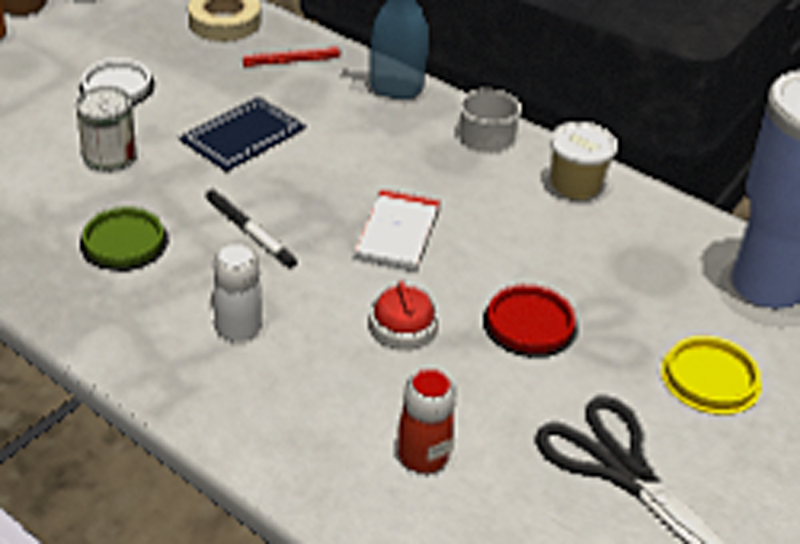

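The top crop shows these, in crop pixels:
- **Holders:** white (85,115), green (265,283). Two things have the red-holder shape: red (598,140) and a yellow decoy (738,100). The enlarged crops confirm that only the one at (598,140) is red, so that is the target.
- **Mat and pad:** mat (240,95), pad (445,118).
- **Shakers:** white (416,294), red (620,307), green (68,315).
- **Bystanders:** timer (522,208), tin (155,197).

Run:
```python
from h import *
p=shot('top');I=p['pixels'].astype(int);h=cv2.cvtColor(p['pixels'],cv2.COLOR_RGB2HSV)
def blob(name,m,box,z):
    x0,y0,x1,y1=box;mm=np.zeros(m.shape,np.uint8);mm[y0:y1,x0:x1]=m[y0:y1,x0:x1]
    n,l,s,c=cv2.connectedComponentsWithStats(mm)
    k=1+np.argmax(s[1:,4]);cx,cy=c[k]
    out=[name,s[k].tolist(),np.round(w(p,cx,cy,z)[:2],4)]
    r=cv2.minAreaRect(np.argwhere(l==k)[:,::-1].astype(np.float32))
    q=np.array([w(p,*a,z)[:2] for a in cv2.boxPoints(r)])
    e=[q[1]-q[0],q[2]-q[1]];L=[np.linalg.norm(a) for a in e];i=int(np.argmax(L))
    out+=[np.round(L,3),'ang',round(np.degrees(np.arctan2(e[i][1],e[i][0])),1),np.round(q.mean(0),4)]
    print(*out)
c=lambda x,y,r=16:(int(140+x/2.95)-r,int(130+y/2.95)-r,int(140+x/2.95)+r,int(130+y/2.95)+r)
S=h[...,1];V=h[...,2];Hh=h[...,0]
sat=S>110
blob('redh',sat,c(598,140),.006);blob('greenh',sat,c(265,283),.006)
blob('reddot',(S>120)&(V>170),c(628,305,8),.086)
blob('greendot',(S>60)&(V>90),c(57,313,8),.086)
blob('timer',sat,c(522,208),.04)
blob('mat',V<110,c(240,95,22),.004)
blob('pad',(V>190),c(445,118,20),.013)
blob('whiteh',V>190,c(85,115),.010)
blob('whitedot',V>190,c(416,294,10),.086)
print(I[115//3+130-1:115//3+131,140+15:140+45,0])
```

```text
redh [331, 165, 24, 25, 464] [ 0.6023 -0.2801] [0.078 0.076] ang -43.3 [ 0.6023 -0.28  ]
greenh [218, 214, 24, 24, 449] [0.4328 0.0808] [0.074 0.074] ang -88.4 [0.4332 0.0816]
reddot [349, 229, 9, 9, 61] [ 0.4143 -0.3019] [0.024 0.024] ang -88.4 [ 0.4143 -0.3014]
greendot [155, 232, 9, 9, 62] [0.3891 0.2849] [0.024 0.024] ang -88.3 [0.3886 0.2838]
timer [309, 193, 16, 16, 195] [ 0.5184 -0.1942] [0.048 0.047] ang -43.3 [ 0.5188 -0.1933]
mat [207, 144, 28, 36, 683] [0.643  0.1204] [0.115 0.079] ang -4.7 [0.6423 0.1196]
pad [280, 157, 24, 28, 381] [ 0.6179 -0.1135] [0.055 0.087] ang -157.3 [ 0.6208 -0.1127]
whiteh [160, 161, 17, 18, 208] [0.6108 0.2898] [0.052 0.057] ang -176.5 [0.6097 0.2894]
whitedot [279, 226, 7, 7, 34] [ 0.4203 -0.0851] [0.017 0.019] ang -102.4 [ 0.4194 -0.0854]
[[180 168 155 176 190 192 191 191 192 192 190 191 191 190 192 191 191 191
  191 191 191 191 188 181 147 103 133 172 184 187]
 [177 163 156 176 189 191 192 191 192 191 191 191 191 191 191 191 191 192
  192 190 191 191 189 182 148 101 127 170 185 187]]
```

Call:
{"fn": "arm_command", "kwargs": {"steps": [{"slide": [0.0195,-0.037,0],"grip": 1},{"slide": [0.0195,-0.037,0],"grip": 1},{"slide": [0.0195,-0.037,0],"grip": 1},{"slide": [0.0195,-0.037,0],"grip": 1},{"slide": [0.0195,-0.037,0],"grip": 1},{"slide": [0.0195,-0.037,0],"grip": 1},{"slide": [0.0195,-0.037,0],"grip": 1},{"slide": [0.018,-0.036,0],"grip": 1}], "newtons": 20}}

```text
schema error: expected keys rot, slide, grip
```

Run:
```python
from h import *
s=sensors.read_state();print(s['time'],s['ee_pos'],s['eef_rot'])
p=shot('wrist','w1.png');print(np.round(p['pose'],3).tolist())
for k,z in dict(green_shaker=.086,white_holder=.014,food_tin=.072,green_holder=.014).items():
  for d in eyes.look_for(k,p):
    b=d['bbox'];print(k,round(d['conf'],2),np.round(b).tolist(),np.round(w(p,(b[0]+b[2])/2,(b[1]+b[3])/2,z),3)[:2])
```

```text
1.15 [0.23459516 0.57931868 0.22257333] [1.91196766e-01 9.81551728e-01 3.73764568e-05 1.09405231e-06]
[[0.374, 0.886, 0.274, 0.159], [0.927, -0.357, -0.111, 0.61], [-0.0, 0.296, -0.955, 0.386], [0.0, 0.0, 0.0, 1.0]]
```

View pics/w1.png

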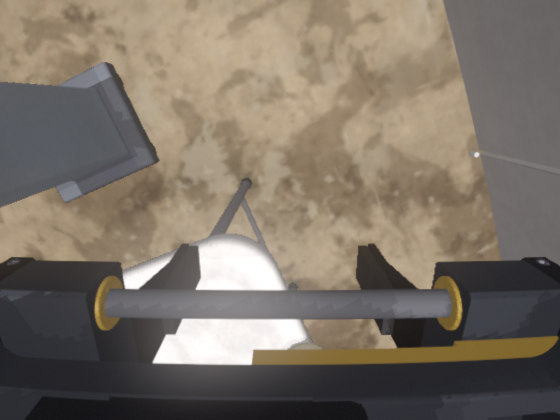

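The move was refused because every row needs `rot`. This wrist picture shows only the floor beside the table, with the gripper fingers at about (180,290) and (380,290).

Call:
{"fn": "arm_command", "kwargs": {"steps": [{"rot": [0,0,0],"slide": [0.0195,-0.037,0],"grip": 1},{"rot": [0,0,0],"slide": [0.0195,-0.037,0],"grip": 1},{"rot": [0,0,0],"slide": [0.0195,-0.037,0],"grip": 1},{"rot": [0,0,0],"slide": [0.0195,-0.037,0],"grip": 1},{"rot": [0,0,0],"slide": [0.0195,-0.037,0],"grip": 1},{"rot": [0,0,0],"slide": [0.0195,-0.037,0],"grip": 1},{"rot": [0,0,0],"slide": [0.0195,-0.037,0],"grip": 1},{"rot": [0,0,0],"slide": [0.018,-0.036,0],"grip": 1}], "newtons": 20}}

```text
time: 2.4
ee_pos: [0.3897, 0.283, 0.2228]
eef_rot: [0.191, 0.982, 0.0, 0.0]
ft_force: [0.1, 0.3, -0.5]
width: 0.087
grip_force: 0.0
```

Run:
```python
from h import *
s=sensors.read_state();print(s['time'],s['ee_pos'],s['eef_rot'])
p=shot('wrist','w2.png')
for k,z in dict(green_shaker=.086,white_holder=.014,food_tin=.072,green_holder=.014).items():
  for d in eyes.look_for(k,p):
    b=d['bbox'];print(k,round(d['conf'],2),np.round(b).tolist(),np.round(w(p,(b[0]+b[2])/2,(b[1]+b[3])/2,z),3)[:2])
h=cv2.cvtColor(p['pixels'],cv2.COLOR_RGB2HSV)
m=((h[...,0]>30)&(h[...,0]<50)&(h[...,1]>60)).astype(np.uint8)
n,l,st,c=cv2.connectedComponentsWithStats(m)
for k in range(1,n):
  if st[k,4]>200: print(st[k],np.round(w(p,*c[k],.086)[:2],4))
```

```text
2.4 [0.38969351 0.28300257 0.22277706] [1.91310437e-01 9.81529534e-01 2.71240334e-04 1.29780359e-04]
green_shaker 0.76 [259.0, 160.0, 300.0, 212.0] [0.381 0.287]
white_holder 0.66 [310.0, 320.0, 371.0, 346.0] [0.623 0.283]
food_tin 0.65 [229.0, 270.0, 275.0, 342.0] [0.501 0.206]
[264 181  30  29 656] [0.3894 0.2834]
[ 115  238   57   52 1931] [0.4015 0.1264]
```

View pics/w2.png

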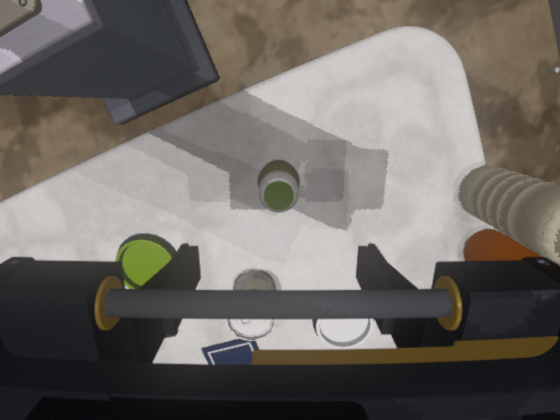

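The wrist view shows the green shaker's dot at (279,195), directly under the tool at (0.389, 0.283). This agrees with the top camera, so I'm descending.

Call:
{"fn": "arm_command", "kwargs": {"steps": [{"rot": [0,0,0],"slide": [0,0,-0.05],"grip": 1},{"rot": [0,0,0],"slide": [0,0,-0.05],"grip": 1},{"rot": [0,0,0],"slide": [0,0,-0.05],"grip": 1},{"rot": [0,0,0],"slide": [0,0,-0.03],"grip": 1},{"rot": [0,0,0],"slide": [0,0,-0.014],"grip": 1},{"rot": [0,0,0],"slide": [0,0,0],"grip": 0.3},{"rot": [0,0,0],"slide": [0,0,0],"grip": 0.3},{"rot": [0,0,0],"slide": [0,0,0],"grip": 0.3}], "newtons": 20}}

```text
time: 3.65
ee_pos: [0.3897, 0.285, 0.0297]
eef_rot: [0.191, 0.982, 0.001, 0.001]
ft_force: [0.8, -0.3, 0.7]
width: 0.0649
grip_force: 0.0
```

Call:
{"fn": "arm_command", "kwargs": {"steps": [{"rot": [0,0,0],"slide": [0,0,0],"grip": 0.3},{"rot": [0,0,0],"slide": [0,0,0],"grip": 0.3},{"rot": [0,0,0],"slide": [0,0,0],"grip": 0.3},{"rot": [0,0,0],"slide": [0,0,0],"grip": 0.3},{"rot": [0,0,0],"slide": [0,0,0],"grip": 0.3},{"rot": [0,0,0],"slide": [0,0,0.02],"grip": 0.3},{"rot": [0,0,0],"slide": [0,0,0.04],"grip": 0.3},{"rot": [0,0,0],"slide": [0,0,0.05],"grip": 0.3}]}}

```text
time: 4.65
ee_pos: [0.3884, 0.2837, 0.1389]
eef_rot: [0.191, 0.982, -0.001, -0.001]
ft_force: [-0.2, 0.6, -1.4]
width: 0.0468
grip_force: 20.0
```

Call:
{"fn": "arm_command", "kwargs": {"steps": [{"rot": [0,0,0],"slide": [0.009,-0.04,0],"grip": 0.3},{"rot": [0,0,0],"slide": [0.009,-0.04,0],"grip": 0.3},{"rot": [0,0,0],"slide": [0.009,-0.041,0],"grip": 0.3},{"rot": [0,0,0],"slide": [0.009,-0.041,0],"grip": 0.3},{"rot": [0,0,0],"slide": [0.008,-0.04,0],"grip": 0.3},{"rot": [0,0,0],"slide": [0,0,-0.02],"grip": 0.3},{"rot": [0,0,0],"slide": [0,0,-0.03],"grip": 0.3},{"rot": [0,0,0],"slide": [0,0,0],"grip": 0.3}]}}

```text
time: 5.65
ee_pos: [0.4315, 0.0817, 0.087]
eef_rot: [0.191, 0.982, -0.001, -0.002]
ft_force: [-0.4, 0.4, -1.0]
width: 0.0468
grip_force: 20.0
```

Run:
```python
from h import *
p=shot('wrist','w3.png')
p=shot('top');i=p['pixels'][195:260,190:290,::-1]
a=cv2.resize(i,None,fx=5,fy=5,interpolation=cv2.INTER_CUBIC)
b=cv2.imread('pics/w3.png');b=cv2.resize(b,(433,325))
c=np.zeros((330,800,3),np.uint8);c[:325,:360]=a[:,70:430];c[:325,362:795]=b
cv2.imwrite('pics/c3.png',c)
h=cv2.cvtColor(p['pixels'],cv2.COLOR_RGB2HSV)
```

```text
(no output)
```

View pics/c3.png

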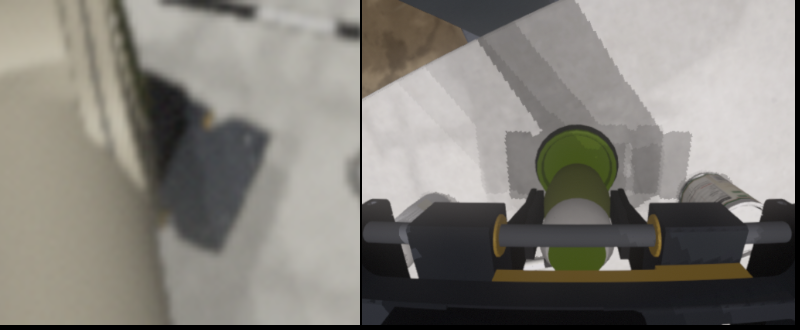

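The wrist view shows the held green shaker lined up with the green holder's centre, so I'm lowering and releasing.

Call:
{"fn": "arm_command", "kwargs": {"steps": [{"rot": [0,0,0],"slide": [0,0,-0.025],"grip": 0.3},{"rot": [0,0,0],"slide": [0,0,-0.018],"grip": 0.3},{"rot": [0,0,0],"slide": [0,0,-0.007],"grip": 0.3},{"rot": [0,0,0],"slide": [0,0,-0.001],"grip": 0.3},{"rot": [0,0,0],"slide": [0,0,0],"grip": 1},{"rot": [0,0,0],"slide": [0,0,0],"grip": 1},{"rot": [0,0,0],"slide": [0,0,0],"grip": 1},{"rot": [0,0,0],"slide": [0,0,0],"grip": 1}]}}

```text
time: 6.75
ee_pos: [0.4332, 0.0824, 0.0377]
eef_rot: [0.191, 0.982, 0.0, 0.0]
ft_force: [-1.0, -0.6, -0.1]
width: 0.0787
grip_force: 0.0
```

Call:
{"fn": "arm_command", "kwargs": {"steps": [{"rot": [0,0,0],"slide": [0,0,0.04],"grip": 1},{"rot": [0,0,0],"slide": [0,0,0.06],"grip": 1},{"rot": [0,0,0],"slide": [0,0,0.06],"grip": 1},{"rot": [0,0,0],"slide": [-0.003,-0.04,0.02],"grip": 1},{"rot": [0,0,0],"slide": [-0.003,-0.042,0],"grip": 1},{"rot": [0,0,0],"slide": [-0.003,-0.043,0],"grip": 1},{"rot": [0,0,0],"slide": [-0.004,-0.043,0],"grip": 1},{"rot": [0,0,0],"slide": [0,0,0],"grip": 1}]}}

```text
time: 7.75
ee_pos: [0.4196, -0.0885, 0.2178]
eef_rot: [0.194, 0.981, 0.0, 0.0]
ft_force: [0.2, 0.4, -0.3]
width: 0.0874
grip_force: 0.0
```

Run:
```python
from h import *
p=shot('wrist','w4.png');print(np.round(p['pose'],3)[:3,3])
q=p['pixels'].astype(int)
g=cv2.medianBlur(cv2.cvtColor(p['pixels'],cv2.COLOR_RGB2GRAY),3)
for k in('white_shaker','red_shaker','order_pad','green_holder'):
  for d in eyes.look_for(k,p): print(k,d)
```

```text
[ 0.344 -0.058  0.381]
white_shaker {'bbox': [259.3, 160.6, 300.1, 216.2], 'conf': 0.83}
red_shaker {'bbox': [70.6, 222.0, 135.8, 261.8], 'conf': 0.71}
order_pad {'bbox': [284.7, 279.7, 364.7, 348.7], 'conf': 0.76}
green_holder {'bbox': [377.1, 97.8, 455.0, 173.5], 'conf': 0.68}
```

View pics/w4.png

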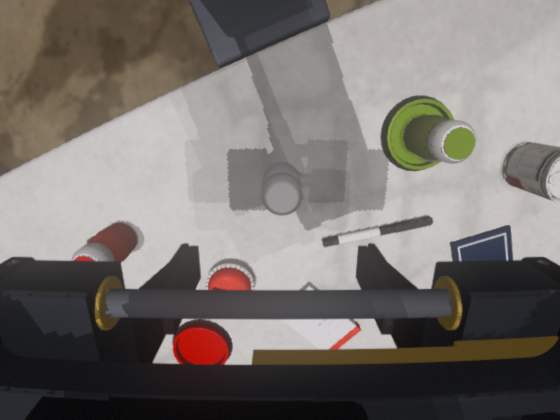

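The green shaker stands upright in its holder, with its dot at (458,142). The white shaker's cap at (283,194) is almost under the tool.

Call:
{"fn": "arm_command", "kwargs": {"steps": [{"rot": [0,0,0],"slide": [0,0.001,-0.055],"grip": 1},{"rot": [0,0,0],"slide": [0,0,-0.055],"grip": 1},{"rot": [0,0,0],"slide": [0,0,-0.05],"grip": 1},{"rot": [0,0,0],"slide": [0,0,-0.029],"grip": 1},{"rot": [0,0,0],"slide": [0,0,0],"grip": 0.25},{"rot": [0,0,0],"slide": [0,0,0],"grip": 0.25},{"rot": [0,0,0],"slide": [0,0,0],"grip": 0.25},{"rot": [0,0,0],"slide": [0,0,0],"grip": 0.25}]}}

```text
time: 9.0
ee_pos: [0.4208, -0.0845, 0.0295]
eef_rot: [0.191, 0.982, 0.001, 0.001]
ft_force: [0.6, -0.0, -0.1]
width: 0.0547
grip_force: 0.0
```

Call:
{"fn": "arm_command", "kwargs": {"steps": [{"rot": [0,0,0],"slide": [0,0,0],"grip": 0.25},{"rot": [0,0,0],"slide": [0,0,0],"grip": 0.25},{"rot": [0,0,0],"slide": [0,0,0],"grip": 0.25},{"rot": [0,0,0],"slide": [0,0,0],"grip": 0.25},{"rot": [0,0,0],"slide": [0,0,0.02],"grip": 0.25},{"rot": [0,0,0],"slide": [0,0,0.04],"grip": 0.25},{"rot": [0,0,0],"slide": [0,0,0.06],"grip": 0.25},{"rot": [0,0,0],"slide": [0,0,0.06],"grip": 0.25}]}}

```text
time: 10.0
ee_pos: [0.4194, -0.0848, 0.2101]
eef_rot: [0.191, 0.982, -0.0, -0.0]
ft_force: [1.9, -0.3, -1.5]
width: 0.0429
grip_force: 20.0
```

Call:
{"fn": "arm_command", "kwargs": {"steps": [{"rot": [0,0,0],"slide": [0.0235,0.047,0],"grip": 0.25},{"rot": [0,0,0],"slide": [0.0235,0.047,0],"grip": 0.25},{"rot": [0,0,0],"slide": [0.0235,0.047,0],"grip": 0.25},{"rot": [0,0,0],"slide": [0.0235,0.047,0],"grip": 0.25},{"rot": [0,0,0],"slide": [0.0235,0.047,0],"grip": 0.25},{"rot": [0,0,0],"slide": [0.0235,0.047,0],"grip": 0.25},{"rot": [0,0,0],"slide": [0.0235,0.047,0],"grip": 0.25},{"rot": [0,0,0],"slide": [0.0235,0.046,0],"grip": 0.25}]}}

```text
time: 11.0
ee_pos: [0.6084, 0.2919, 0.2078]
eef_rot: [0.191, 0.982, -0.0, -0.0]
ft_force: [1.5, -0.1, -1.8]
width: 0.0428
grip_force: 20.0
```

Run:
```python
from h import *
s=sensors.read_state();print(s['ee_pos'])
p=shot('wrist','w5.png')
for d in eyes.look_for('white_holder',p):
    b=d['bbox'];print(d,w(p,(b[0]+b[2])/2,(b[1]+b[3])/2,.007))
```

```text
[0.6084093  0.29191702 0.20778041]
{'bbox': [243.0, 147.4, 313.7, 213.7], 'conf': 0.74} [0.60791039 0.29223008 0.007     ]
```

View pics/w5.png

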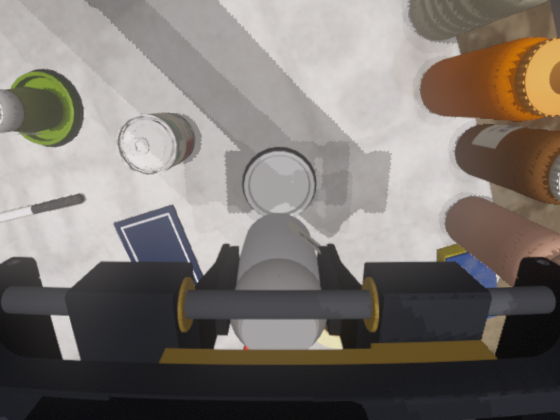

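The white holder's ring at (280,180) measures (0.608, 0.292), straight under the held shaker. The bottles on the right stand about 170 mm away, so they are clear.

Call:
{"fn": "arm_command", "kwargs": {"steps": [{"rot": [0,0,0],"slide": [0,0,-0.05],"grip": 0.25},{"rot": [0,0,0],"slide": [0,0,-0.05],"grip": 0.25},{"rot": [0,0,0],"slide": [0,0,-0.04],"grip": 0.25},{"rot": [0,0,0],"slide": [0,0,-0.022],"grip": 0.25},{"rot": [0,0,0],"slide": [0,0,-0.009],"grip": 0.25},{"rot": [0,0,0],"slide": [0,0,-0.001],"grip": 0.25},{"rot": [0,0,0],"slide": [0,0,0],"grip": 0.25},{"rot": [0,0,0],"slide": [0,0,0],"grip": 0.9}]}}

```text
time: 12.1
ee_pos: [0.6088, 0.2907, 0.0379]
eef_rot: [0.191, 0.982, 0.001, 0.001]
ft_force: [0.3, 0.5, 0.6]
width: 0.0467
grip_force: 0.0
```

Call:
{"fn": "arm_command", "kwargs": {"steps": [{"rot": [0,0,0],"slide": [0,0,0],"grip": 0.9},{"rot": [0,0,0],"slide": [0,0,0],"grip": 0.9},{"rot": [0,0,0],"slide": [0,0,0],"grip": 0.9},{"rot": [0,0,0],"slide": [0,0,0.03],"grip": 0.9},{"rot": [0,0,0],"slide": [0,0,0.05],"grip": 1},{"rot": [0,0,0],"slide": [0,0,0.05],"grip": 1},{"rot": [0,0,0],"slide": [0,0,0.055],"grip": 1},{"rot": [0,0,0],"slide": [0,0,0],"grip": 1}]}}

```text
time: 13.1
ee_pos: [0.6102, 0.291, 0.227]
eef_rot: [0.191, 0.982, 0.003, 0.003]
ft_force: [-0.0, -0.2, -1.0]
width: 0.0867
grip_force: 0.0
```

Call:
{"fn": "arm_command", "kwargs": {"steps": [{"rot": [0,0,5.625],"slide": [0.002,-0.05,0],"grip": 1},{"rot": [0,0,5.625],"slide": [0.002,-0.05,0],"grip": 1},{"rot": [0,0,5.625],"slide": [0.002,-0.05,0],"grip": 1},{"rot": [0,0,5.625],"slide": [0.002,-0.05,0],"grip": 1},{"rot": [0,0,5.625],"slide": [0.002,-0.05,0],"grip": 1},{"rot": [0,0,5.625],"slide": [0.002,-0.05,0],"grip": 1},{"rot": [0,0,5.625],"slide": [0.002,-0.05,0],"grip": 1},{"rot": [0,0,5.625],"slide": [0.002,-0.05,0],"grip": 1}]}}

```text
time: 14.1
ee_pos: [0.6236, -0.1112, 0.2207]
eef_rot: [-0.201, 0.98, 0.0, -0.001]
ft_force: [0.5, 0.4, 0.9]
width: 0.0871
grip_force: 0.0
```

Run:
```python
from h import *
p=shot('wrist','w6.png')
s=sensors.read_state();print(s['ee_pos'],s['eef_rot'])
for k in('order_pad','red_holder','red_timer'):
  for d in eyes.look_for(k,p): print(k,d)
h=cv2.cvtColor(p['pixels'],cv2.COLOR_RGB2HSV)
print(h[180,280],h[100:260:10,280].tolist())
```

```text
[ 0.62245509 -0.12017979  0.22085764] [-0.19920762  0.97995475 -0.00199028 -0.00102306]
order_pad {'bbox': [106.7, 63.5, 187.0, 145.5], 'conf': 0.66}
order_pad {'bbox': [251.6, 134.7, 308.6, 219.0], 'conf': 0.58}
red_holder {'bbox': [108.7, 65.9, 187.4, 144.6], 'conf': 0.8}
red_holder {'bbox': [485.1, 72.7, 557.5, 116.5], 'conf': 0.23}
red_timer {'bbox': [212.9, 31.9, 267.8, 96.7], 'conf': 0.73}
[143   7 142] [[10, 9, 180], [6, 7, 178], [6, 7, 178], [0, 4, 178], [150, 4, 211], [143, 5, 209], [160, 4, 211], [150, 4, 211], [143, 7, 142], [6, 8, 151], [6, 8, 151], [7, 22, 149], [9, 17, 153], [6, 8, 154], [6, 6, 197], [6, 6, 197]]
```

View pics/w6.png

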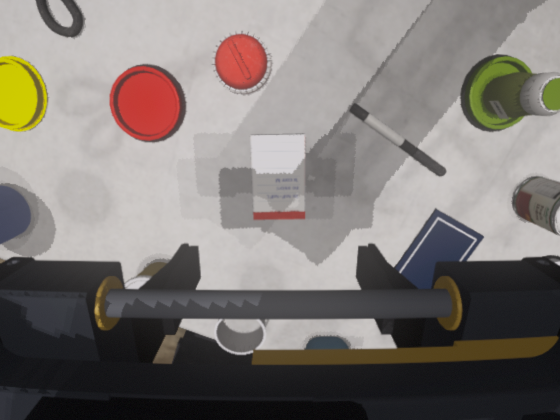

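The wrist view shows the pad at pixels (251–305, 134–219), nearly square to the tool. The red holder is at (146,102), the timer at (242,62) and the mat at about (440,250).

Run:
```python
from h import *
p=shot('wrist');s=sensors.read_state();print(s['ee_pos'],s['eef_rot'],s['joint_vel'])
h=cv2.cvtColor(p['pixels'],cv2.COLOR_RGB2HSV).astype(int);I=p['pixels'].astype(int)
red=((h[...,1]>120)&((h[...,0]<8)|(h[...,0]>172))).astype(np.uint8);red[:205]=0;red[235:]=0
white=(((h[...,0]>120)&(h[...,1]>=3)&(h[...,2]>130))).astype(np.uint8);white[:110]=0;white[235:]=0;white[:,:220]=0;white[:,340:]=0
m=cv2.morphologyEx((white|red),cv2.MORPH_CLOSE,np.ones((7,7)));m=cv2.morphologyEx(m,cv2.MORPH_OPEN,np.ones((5,5)))
n,l,st,c=cv2.connectedComponentsWithStats(m);k=1+np.argmax(st[1:,4])
r=cv2.minAreaRect(np.argwhere(l==k)[:,::-1].astype(np.float32));print(st[k],r)
q=np.array([w(p,*a,.013)[:2] for a in cv2.boxPoints(r)]);print(np.round(q,4).tolist(),q.mean(0))
e=[q[1]-q[0],q[2]-q[1]];print([np.linalg.norm(a) for a in e],[np.degrees(np.arctan2(a[1],a[0])) for a in e])
```

```text
[ 0.62389331 -0.10901174  0.22077598] [-1.98678946e-01  9.80064420e-01  4.59591220e-04 -4.45508717e-04] [-0.02400488 -0.00374101 -0.0141608  -0.00204135 -0.00219466  0.00435473
 -0.00046195]
[ 250  134   53   65 2568] ((276.0, 166.0), (64.0, 52.0), 90.0)
[[0.5871, -0.1601], [0.5644, -0.1065], [0.6324, -0.0761], [0.6564, -0.1328]] [ 0.610085   -0.11887936]
[np.float64(0.05826969018691542), np.float64(0.07445841732296606)] [np.float64(112.86708772897325), np.float64(24.062275610568246)]
```

Call:
{"fn": "arm_command", "kwargs": {"steps": [{"rot": [0,0,0],"slide": [-0.002,-0.004,-0.055],"grip": 1},{"rot": [0,0,0],"slide": [0,0,-0.055],"grip": 1},{"rot": [0,0,0],"slide": [0,0,-0.05],"grip": 1},{"rot": [0,0,0],"slide": [0,0,-0.035],"grip": 1},{"rot": [0,0,0],"slide": [0,0,-0.015],"grip": 1},{"rot": [0,0,0],"slide": [0,0,-0.005],"grip": 1},{"rot": [0,0,0],"slide": [0,0,0],"grip": 1},{"rot": [0,0,0],"slide": [0,0,0],"grip": 0.5}]}}

```text
time: 15.35
ee_pos: [0.623, -0.1137, 0.008]
eef_rot: [-0.199, 0.98, -0.0, 0.001]
ft_force: [0.2, 0.5, 0.8]
width: 0.0824
grip_force: 0.0
```

Call:
{"fn": "arm_command", "kwargs": {"steps": [{"rot": [0,0,0],"slide": [0,0,0],"grip": 0.5},{"rot": [0,0,0],"slide": [0,0,0],"grip": 0.5},{"rot": [0,0,0],"slide": [0,0,0],"grip": 0.5},{"rot": [0,0,0],"slide": [0,0,0],"grip": 0.5},{"rot": [0,0,0],"slide": [0,0,0],"grip": 0.5},{"rot": [0,0,0],"slide": [0,0,0],"grip": 0.5},{"rot": [0,0,0],"slide": [0,0,0.02],"grip": 0.5},{"rot": [0,0,0],"slide": [0,0,0.04],"grip": 0.5}]}}

```text
time: 16.35
ee_pos: [0.6209, -0.1137, 0.0666]
eef_rot: [-0.199, 0.98, 0.0, -0.002]
ft_force: [0.9, 0.0, -0.3]
width: 0.0619
grip_force: 20.0
```

Call:
{"fn": "arm_command", "kwargs": {"steps": [{"rot": [0,0,0],"slide": [0,0,0.05],"grip": 0.5},{"rot": [0,0,-4.6],"slide": [0.0035,0.039,0.05],"grip": 0.5},{"rot": [0,0,-4.6],"slide": [0.0035,0.039,0.02],"grip": 0.5},{"rot": [0,0,-4.6],"slide": [0.0035,0.039,0],"grip": 0.5},{"rot": [0,0,-4.6],"slide": [0.0035,0.039,0],"grip": 0.5},{"rot": [0,0,-4.6],"slide": [0.0035,0.039,0],"grip": 0.5},{"rot": [0,0,-4.6],"slide": [0.0035,0.039,0],"grip": 0.5},{"rot": [0,0,0],"slide": [0,0,0],"grip": 0.5}]}}

```text
time: 17.35
ee_pos: [0.6426, 0.1242, 0.1863]
eef_rot: [0.038, 0.999, 0.001, -0.0]
ft_force: [0.0, -1.0, -1.0]
width: 0.062
grip_force: 20.0
```

Run:
```python
from h import *
p=shot('wrist','w7.png');s=sensors.read_state();print(s['ee_pos'],s['eef_rot'])
h=cv2.cvtColor(p['pixels'],cv2.COLOR_RGB2HSV).astype(int)
m=((h[...,0]>100)&(h[...,0]<130)&(h[...,1]>70)).astype(np.uint8);m[260:]=0
m=cv2.morphologyEx(m,cv2.MORPH_CLOSE,np.ones((5,5)))
n,l,st,c=cv2.connectedComponentsWithStats(m);k=1+np.argmax(st[1:,4]);print(st[k])
r=cv2.minAreaRect(np.argwhere(l==k)[:,::-1].astype(np.float32))
q=np.array([w(p,*a,.004)[:2] for a in cv2.boxPoints(r)]);print(np.round(q,4).tolist(),q.mean(0))
e=[q[1]-q[0],q[2]-q[1]];print([np.linalg.norm(a) for a in e],[np.degrees(np.arctan2(a[1],a[0])) for a in e])
```

```text
[0.64288462 0.12117752 0.18641518] [3.91150007e-02 9.99234703e-01 5.26865199e-05 1.49448726e-04]Traceback (most recent call last):
  File "<stdin>", line 6, in <module>
    return _wrapfunc(a, 'argmax', axis=axis, out=out, **kwds)
    return bound(*args, **kwds)
ValueError: attempt to get argmax of an empty sequence
```

View pics/w7.png

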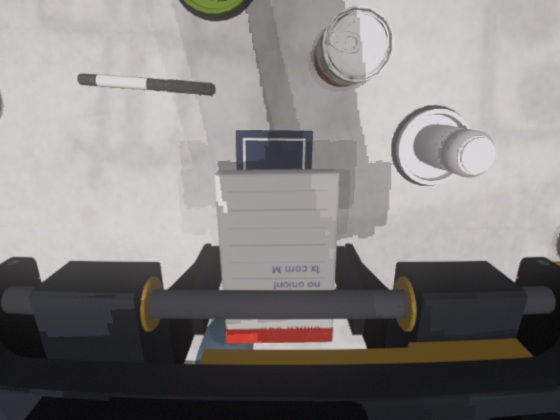

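The mat's near edge runs from (236,131) to (313,130), with the held pad above it. The white shaker stands in its holder at (430,145).

Run:
```python
from h import *
p=shot('wrist');s=sensors.read_state();print(s['ee_pos'],s['eef_rot'])
a,b=w(p,236,131,.004)[:2],w(p,313,130,.004)[:2];d=b-a;L=np.linalg.norm(d);n=np.array([d[1],-d[0]])/L
print(a,b,L,np.degrees(np.arctan2(d[1],d[0])),(a+b)/2+n*.059,n)
```

```text
[0.64308091 0.11926718 0.18647662] [ 4.01543294e-02  9.99193415e-01 -2.66865264e-04  2.78670907e-04]
[0.58218357 0.08180493] [0.5873294  0.16186029] 0.08022057333135026 86.32217690768506 [0.64363498 0.11804799] [ 0.99794052 -0.06414605]
```

Call:
{"fn": "arm_command", "kwargs": {"steps": [{"rot": [0,0,0],"slide": [0,-0.001,-0.05],"grip": 0.5},{"rot": [0,0,0],"slide": [0,0,-0.05],"grip": 0.5},{"rot": [0,0,0],"slide": [0,0,-0.04],"grip": 0.5},{"rot": [0,0,0],"slide": [0,0,-0.022],"grip": 0.5},{"rot": [0,0,0],"slide": [0,0,-0.01],"grip": 0.5},{"rot": [0,0,0],"slide": [0,0,-0.003],"grip": 0.5},{"rot": [0,0,0],"slide": [0,0,0],"grip": 0.5},{"rot": [0,0,0],"slide": [0,0,0],"grip": 1}]}}

```text
time: 18.45
ee_pos: [0.6437, 0.1187, 0.0119]
eef_rot: [0.041, 0.999, 0.0, 0.001]
ft_force: [-0.5, 0.8, 0.0]
width: 0.067
grip_force: 0.0
```

Call:
{"fn": "arm_command", "kwargs": {"steps": [{"rot": [0,0,0],"slide": [0,0,0],"grip": 1},{"rot": [0,0,0],"slide": [0,0,0],"grip": 1},{"rot": [0,0,0],"slide": [0,0,0],"grip": 1},{"rot": [0,0,0],"slide": [0,0,0.02],"grip": 1},{"rot": [0,0,0],"slide": [0,0,0.04],"grip": 1},{"rot": [0,0,0],"slide": [0,0,0.05],"grip": 1},{"rot": [0,0,0],"slide": [0,0,0.06],"grip": 1},{"rot": [0,0,0],"slide": [0,0,0.04],"grip": 1}]}}

```text
time: 19.45
ee_pos: [0.6437, 0.1185, 0.2257]
eef_rot: [0.041, 0.999, 0.001, 0.002]
ft_force: [0.7, 0.5, 0.6]
width: 0.0869
grip_force: 0.0
```

Run:
```python
from h import *
p=shot('wrist','w8.png');print(sensors.read_state()['ee_pos'])
```

```text
[0.64534755 0.11869547 0.23084253]
```

View pics/w8.png

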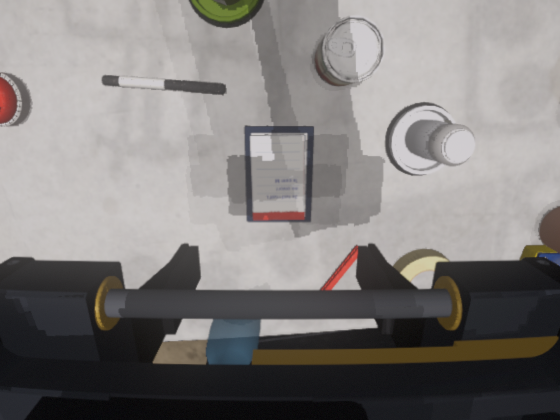

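The pad lies flat on the mat at (279,175), inside its outline. Next is the red shaker.

Call:
{"fn": "arm_command", "kwargs": {"steps": [{"rot": [0,0,0],"slide": [-0.023,-0.042,0],"grip": 1},{"rot": [0,0,0],"slide": [-0.023,-0.042,0],"grip": 1},{"rot": [0,0,0],"slide": [-0.023,-0.042,0],"grip": 1},{"rot": [0,0,0],"slide": [-0.023,-0.042,0],"grip": 1},{"rot": [0,0,0],"slide": [-0.023,-0.042,0],"grip": 1},{"rot": [0,0,0],"slide": [-0.023,-0.042,0],"grip": 1},{"rot": [0,0,0],"slide": [-0.023,-0.042,0],"grip": 1},{"rot": [0,0,0],"slide": [-0.023,-0.042,0],"grip": 1}]}}

```text
time: 20.5
ee_pos: [0.4581, -0.2188, 0.2219]
eef_rot: [0.041, 0.999, 0.0, 0.001]
ft_force: [0.2, -0.8, 1.0]
width: 0.087
grip_force: 0.0
```

Call:
{"fn": "arm_command", "kwargs": {"steps": [{"rot": [0,0,0],"slide": [-0.023,-0.042,0],"grip": 1},{"rot": [0,0,0],"slide": [-0.022,-0.042,0],"grip": 1},{"rot": [0,0,0],"slide": [0,0,0],"grip": 1},{"rot": [0,0,0],"slide": [0,0,0],"grip": 1},{"rot": [0,0,0],"slide": [0,0,0],"grip": 1},{"rot": [0,0,0],"slide": [0,0,0],"grip": 1},{"rot": [0,0,0],"slide": [0,0,0],"grip": 1},{"rot": [0,0,0],"slide": [0,0,0],"grip": 1}]}}

```text
time: 21.5
ee_pos: [0.4141, -0.3011, 0.2207]
eef_rot: [0.04, 0.999, 0.0, -0.0]
ft_force: [-0.2, -0.1, -0.8]
width: 0.087
grip_force: 0.0
```

Run:
```python
from h import *
p=shot('wrist','w9.png');print(sensors.read_state()['ee_pos'])
h=cv2.cvtColor(p['pixels'],cv2.COLOR_RGB2HSV)
m=(((h[...,0]<8)|(h[...,0]>172))&(h[...,1]>120)).astype(np.uint8)
n,l,st,c=cv2.connectedComponentsWithStats(m)
for k in range(1,n):
  if st[k,4]>150: print(st[k],np.round(w(p,*c[k],.086)[:2],4),np.round(w(p,*c[k],.006)[:2],4))
```

```text
[ 0.41406281 -0.30119203  0.22074247]
[263 183  29  28 630] [ 0.4139 -0.3024] [ 0.4356 -0.3044]
[348 240  43  35 452] [ 0.4808 -0.2168] [ 0.5205 -0.1958]
[276 319  57  21 923] [ 0.5647 -0.2849] [ 0.6269 -0.2822]
```

View pics/w9.png

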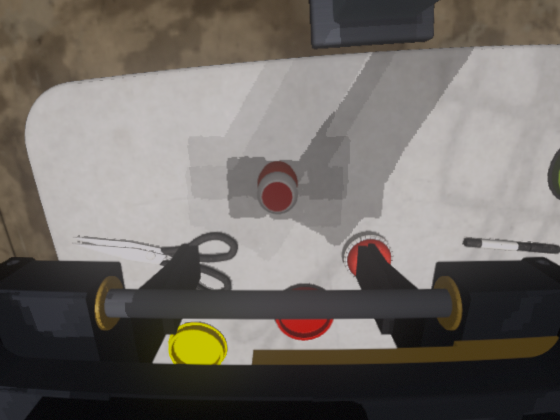

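The red dot at (277,196) is aligned under the tool. The red holder at (304,312) and the yellow decoy at (197,345) can be told apart.

Call:
{"fn": "arm_command", "kwargs": {"steps": [{"rot": [0,0,0],"slide": [0,-0.001,-0.055],"grip": 1},{"rot": [0,0,0],"slide": [0,0,-0.055],"grip": 1},{"rot": [0,0,0],"slide": [0,0,-0.05],"grip": 1},{"rot": [0,0,0],"slide": [0,0,-0.031],"grip": 1},{"rot": [0,0,0],"slide": [0,0,0],"grip": 0.28},{"rot": [0,0,0],"slide": [0,0,0],"grip": 0.28},{"rot": [0,0,0],"slide": [0,0,0],"grip": 0.28},{"rot": [0,0,0],"slide": [0,0,0],"grip": 0.28}]}}

```text
time: 22.55
ee_pos: [0.4147, -0.3025, 0.0308]
eef_rot: [0.04, 0.999, -0.0, 0.001]
ft_force: [0.0, -0.2, 0.1]
width: 0.0547
grip_force: 0.0
```

Call:
{"fn": "arm_command", "kwargs": {"steps": [{"rot": [0,0,0],"slide": [0,0,0],"grip": 0.28},{"rot": [0,0,0],"slide": [0,0,0],"grip": 0.28},{"rot": [0,0,0],"slide": [0,0,0],"grip": 0.28},{"rot": [0,0,0],"slide": [0,0,0],"grip": 0.28},{"rot": [0,0,0],"slide": [0,0,0.02],"grip": 0.28},{"rot": [0,0,0],"slide": [0,0,0.04],"grip": 0.28},{"rot": [0,0,0],"slide": [0,0,0.05],"grip": 0.28},{"rot": [0,0,0],"slide": [0,0,0.04],"grip": 0.28}]}}

```text
time: 23.55
ee_pos: [0.4139, -0.3024, 0.1815]
eef_rot: [0.041, 0.999, -0.0, 0.0]
ft_force: [0.3, 0.4, -1.1]
width: 0.0448
grip_force: 20.0
```

Call:
{"fn": "arm_command", "kwargs": {"steps": [{"rot": [0,0,0],"slide": [0.038,0.004,0],"grip": 0.28},{"rot": [0,0,0],"slide": [0.038,0.004,0],"grip": 0.28},{"rot": [0,0,0],"slide": [0.038,0.005,0],"grip": 0.28},{"rot": [0,0,0],"slide": [0.038,0.005,0],"grip": 0.28},{"rot": [0,0,0],"slide": [0.036,0.003,0],"grip": 0.28},{"rot": [0,0,0],"slide": [0,0,0],"grip": 0.28},{"rot": [0,0,0],"slide": [0,0,0],"grip": 0.28},{"rot": [0,0,0],"slide": [0,0,0],"grip": 0.28}]}}

```text
time: 24.55
ee_pos: [0.6011, -0.2819, 0.1799]
eef_rot: [0.041, 0.999, 0.0, -0.0]
ft_force: [0.9, -0.2, -2.0]
width: 0.0445
grip_force: 20.0
```

Run:
```python
from h import *
p=shot('wrist','w10.png');print(sensors.read_state()['ee_pos'])
for d in eyes.look_for('red_holder',p):
    b=d['bbox'];print(d,w(p,(b[0]+b[2])/2,(b[1]+b[3])/2,.007))
```

```text
[ 0.60127565 -0.28175789  0.18005651]
{'bbox': [237.7, 149.4, 318.3, 216.0], 'conf': 0.97} [ 0.59664602 -0.28166654  0.007     ]
{'bbox': [105.1, 203.5, 184.2, 262.6], 'conf': 0.75} [ 0.64192181 -0.43568791  0.007     ]
```

View pics/w10.png

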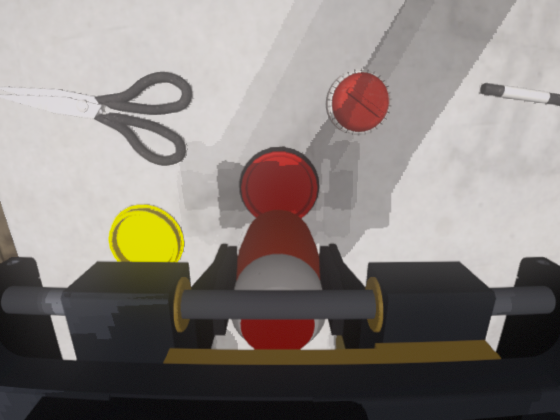

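The red holder at (279,187) is under the held shaker, with its far edge hidden, and this agrees with the top camera. I'm lowering.

Call:
{"fn": "arm_command", "kwargs": {"steps": [{"rot": [0,0,0],"slide": [0,0.001,-0.05],"grip": 0.28},{"rot": [0,0,0],"slide": [0,0,-0.045],"grip": 0.28},{"rot": [0,0,0],"slide": [0,0,-0.03],"grip": 0.28},{"rot": [0,0,0],"slide": [0,0,-0.013],"grip": 0.28},{"rot": [0,0,0],"slide": [0,0,-0.005],"grip": 0.28},{"rot": [0,0,0],"slide": [0,0,-0.001],"grip": 0.28},{"rot": [0,0,0],"slide": [0,0,0],"grip": 0.28},{"rot": [0,0,0],"slide": [0,0,0],"grip": 0.9}]}}

```text
time: 25.65
ee_pos: [0.6026, -0.2805, 0.0368]
eef_rot: [0.041, 0.999, -0.0, 0.001]
ft_force: [-0.0, -0.1, -0.9]
width: 0.0496
grip_force: 0.0
```

Call:
{"fn": "arm_command", "kwargs": {"steps": [{"rot": [0,0,0],"slide": [0,0,0],"grip": 0.9},{"rot": [0,0,0],"slide": [0,0,0],"grip": 0.9},{"rot": [0,0,0],"slide": [0,0,0],"grip": 0.9},{"rot": [0,0,0],"slide": [0,0,0.03],"grip": 0.9},{"rot": [0,0,0],"slide": [0,0,0.05],"grip": 1},{"rot": [0,0,0],"slide": [0,0,0.06],"grip": 1},{"rot": [0,0,0],"slide": [-0.03,-0.04,0.05],"grip": 1},{"rot": [0,0,0],"slide": [-0.04,-0.04,0.03],"grip": 1}]}}

```text
time: 26.65
ee_pos: [0.5369, -0.3551, 0.2516]
eef_rot: [0.039, 0.999, -0.001, 0.001]
ft_force: [-0.4, -0.5, 0.3]
width: 0.0866
grip_force: 0.0
```

Call:
{"fn": "arm_command", "kwargs": {"steps": [{"rot": [0,0,0],"slide": [-0.04,-0.04,0],"grip": 1},{"rot": [0,0,0],"slide": [-0.03,-0.04,0],"grip": 1},{"rot": [0,0,0],"slide": [0,0,0],"grip": 1},{"rot": [0,0,0],"slide": [0,0,0],"grip": 1},{"rot": [0,0,0],"slide": [0,0,0],"grip": 1},{"rot": [0,0,0],"slide": [0,0,0],"grip": 1},{"rot": [0,0,0],"slide": [0,0,0],"grip": 1},{"rot": [0,0,0],"slide": [0,0,0],"grip": 1}]}}

```text
time: 27.65
ee_pos: [0.4666, -0.4345, 0.2493]
eef_rot: [0.04, 0.999, 0.0, -0.0]
ft_force: [-0.0, -0.7, 0.7]
width: 0.0871
grip_force: 0.0
```

Run:
```python
from h import *
print(sensors.read_state()['ee_pos'])
p=shot('scene','s2.png');i=cv2.imread('pics/s2.png')[130:300,190:440]
a=cv2.resize(i,(430,292),interpolation=cv2.INTER_CUBIC)
p=shot('top','t2.png');i=cv2.imread('pics/t2.png')[130:260,140:410]
b=cv2.resize(i,(797,384),interpolation=cv2.INTER_CUBIC)
h=cv2.cvtColor(p['pixels'],cv2.COLOR_RGB2HSV)
wr=shot('wrist')['pixels'][:,:,::-1];c=np.zeros((600,797,3),np.uint8);c[:384]=b;c[384:,:318]=cv2.resize(a,(318,216));c[384:,330:618]=cv2.resize(wr,(288,216))
cv2.imwrite('pics/fin.png',c)
def dot(m,x,y):
    M=np.zeros(m.shape,np.uint8);u,v=int(140+x/2.95),int(130+y/2.95);M[v-10:v+10,u-12:u+12]=m[v-10:v+10,u-12:u+12]
    return M
```

```text
[ 0.46663643 -0.43451485  0.24925461]
```

View pics/fin.png

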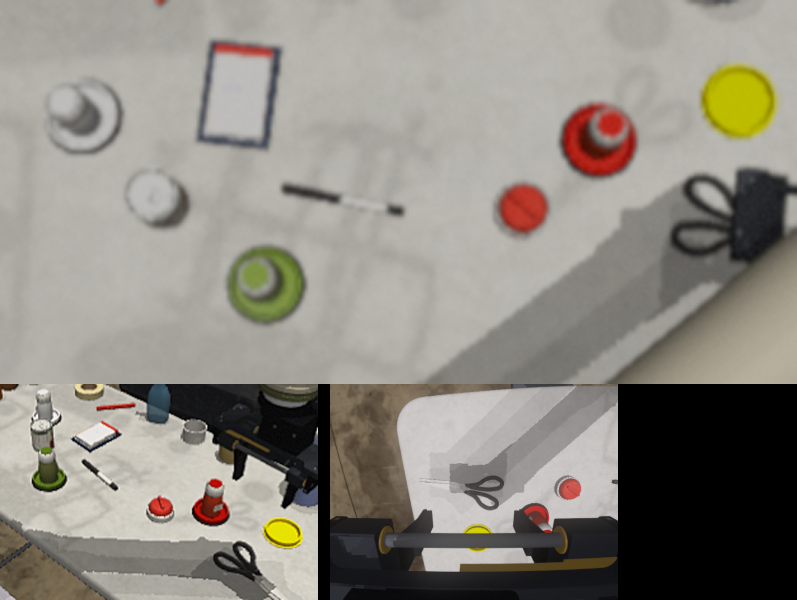

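All three shakers stand in their own holders and the bystanders are in place. The pad looks shifted slightly toward its strip end, so I'm measuring that once.

```bash
python3 - <<'E'
from h import *
p=shot('top');h=cv2.cvtColor(p['pixels'],cv2.COLOR_RGB2HSV)
def q(m,z,b=(203,140,240,184)):
    M=np.zeros(m.shape,np.uint8);M[b[1]:b[3],b[0]:b[2]]=m[b[1]:b[3],b[0]:b[2]]
    n,l,s,c=cv2.connectedComponentsWithStats(M);k=1+np.argmax(s[1:,4])
    r=cv2.minAreaRect(np.argwhere(l==k)[:,::-1].astype(np.float32))
    Q=np.array([w(p,*a,z)[:2] for a in cv2.boxPoints(r)]);e=[Q[1]-Q[0],Q[2]-Q[1]]
    print(s[k],Q.mean(0),[(round(np.linalg.norm(a),3),round(np.degrees(np.arctan2(a[1],a[0])),1)) for a in e])
q(h[...,2]<125,.004)
q(((h[...,2]>165)&(h[...,1]<30))|((h[...,1]>100)&((h[...,0]<10)|(h[...,0]>170))),.017,(211,144,233,177))
E
python3 -c "
import cv2;i=cv2.imread('pics/t2.png')[138:188,200:245];cv2.imwrite('pics/m.png',cv2.resize(i,None,fx=10,fy=10,interpolation=cv2.INTER_CUBIC))"
```

```text
[207 144  28  36 214] [0.64209875 0.12019672] [(np.float64(0.116), np.float64(-4.1)), (np.float64(0.082), np.float64(-95.6))]
[211 149  20  27 479] [0.63802293 0.11955661] [(np.float64(0.086), np.float64(-3.4)), (np.float64(0.061), np.float64(-94.8))]
```

View pics/m.png

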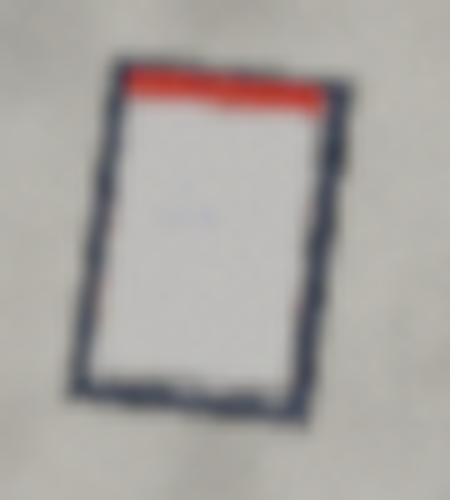

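The pad is about 3 mm from the mat's centre and squared to within about 1°. Handing in.

```bash
python3 -c "
from bench import order
print(order.close_job())"
```

```text
the job is handed in; nothing more can be done
None
```

I handed the job in at about 28 s of the 99 s allowed: in the last pictures each shaker stands upright in the holder of its own colour, the order pad lies flat on the mat about 3 mm off centre and squared to about 1°, and the timer and tin were not moved; the hand-in call gave no verdict.

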